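Weigh the bun from the pastry case

ROBOT

A 7-joint arm with a two-finger parallel gripper is mounted at the origin on a cart in front of the work surface, level with it; the furniture and walls round the work are solid. World frame = base frame: x ahead of the robot, y to its left, z up, the work surface at z = 0. Lengths are in mm, angles in rad, forces in N, time in s.
With the tool pointing down it reaches from about 400 to 900 mm from the base axis. Payload 5.5 kg.
Tool frame: the origin (TCP) lies between the finger pads; the fingertips stand 8 mm ahead of it and the grasp point (between the pads) lies 11 mm behind it; z points along the fingers, y is the line along which they close (so a half turn about z gives the same grasp; the last joint's range is limited). The gripper opens to 85 mm and grips with 20 to 120 N. Pads are 22 mm wide; open, the fingers measure 114 mm over their backs; the gripper's body (76 mm by 85 mm) begins 54 mm behind the grasp point. The pads swing forward as they close: fully open they stand 13 mm farther back than shut.
Start: joints at [1.607, 0.501, -0.427, 1.55, 0.221, 1.138, -0.21], TCP at [146.193, -633.346, 239.31] pointing down, gripper open.
Joint ranges: [-2.88, 2.88], [-0.31, 2.03], [-1.54, 1.56], [0.2, 2.42], [-1.41, 4.55], [0.19, 2.02], [-2.57, 2.57]. Speed limits (rad/s): [2.57, 2.57, 3.14, 3.14, 3.14, 3.14, 3.14].

INTERFACE

Orientations are given as a unit quaternion [x, y, z, w].
In Python, from station import r gives the robot as it stands.
- The arm moves only by the tool jog_arm, never from a script. Its argument "moves" is one flat list of numbers, 7 for each row, row after row: the shift along the tool's x, y, z in units of 40 mm (1.0 is 40 mm), then the turn, a rotation vector about the tool's x, y, z in units of 6 degrees (1.0 is 6 degrees), then the finger opening in mm, from 0 to 85.4. A call has 1 to 8 rows; each row shifts and turns the commanded pose from where the row before left it, along the tool's axes as they then stand; what a row does not reach is not made up. A row lasts 1/12 s, in which the tool goes at most 41.7 mm and 7.16 degrees, less where a joint would pass 70% of its speed; a pose out of reach is approached as far as the arm can. A call is refused whole if a number of a shift passes 1 or a number of a turn 1, either way. A call with a gripper value outside its range is refused whole. The fingers move at their own pace and stop on an object; "force" is the grip in N (left out, the last holds). Time passes only in rows, so rows that do not move let the fingers close. It gives the time, the measured TCP pose, the force, the opening and the grip force at its end, in the units of the state.
- r.read_state(): the state, without advancing time (a new reading comes with each control period).
- r.capture(name): name is "scene" or "top"; returns the picture (400x640x3 uint8, red, green, blue); there is no depth.
- r.camera_model(name): a dict with "fov_y" (degrees; the focal length in pixels is half the picture's height over the tangent of half this angle, whatever the lens; pixels are square), "cx", "cy" (the principal point, pixels), "k1" (the pictures are not rectified: a ray, as slopes to the right and down, at radius r is drawn at 1 + k1 r^2 times it, then the intrinsics apply), "extrinsics" (4x4, takes a point from world to camera coordinates). Camera axes: x right, y down, z forward; pixel columns grow to the right and rows downward; lengths in mm; the calibration is good to about 2 mm. A picture is of the moment at which its call begins. camera_model takes no time and is no camera call.
- r.job_done(): hands the job in; it is judged then, once.
The state is a dict: "t": time; "q": joint angles; "dq": joint speeds; "tau": joint torques, N m; "tool_pos": TCP position; "tool_rot": TCP orientation; "wrist_force": force on the tool from outside, world axes, zero at the start; "moment": the same for the moment, N m; "opening": finger opening in mm; "grip_force": force on a finger pad.
Only numpy, scipy, OpenCV 4.12 (cv2) and the standard library are available. Lean on these libraries where they do the work, as an engineer would, in place of code of your own. Each camera call takes 0.05 s, during which the arm holds its last target. There are 200 camera calls.

TASK

Slide the lid over the choux bun in the pastry case fully open, pressing gently on its rubber pad, so that it passes over or under the other lid; then take the bun out and set it gently, upright and whole, on the middle of the round plate of the kitchen scale. Afterwards slide that lid fully shut again, so that both lids are closed, leaving the butter in the case and not disturbing the other things around.

Things in the scene. Friction and masses are not known exactly. Their poses are not given: they have to be found in the camera images.
- case: Low pastry case, fixed, aluminium frame, clear walls, 220 (its x) x 420 (its y) x 84 mm high, walls 10 mm; origin at the centre of its underside, z up. Inner floor 6 mm up; a 46 mm high divider at y = 0 parts a left (+y) from a right (-y) compartment. Two clear lids, 208 mm long in y, 6 mm thick, lie in its top on two tracks; one fully open frees 140 (y) x 200 (x) mm next to its end wall.
- lid_left (a joint): Lower lid, over the left (+y) compartment, top face 9 mm below the rim; opens towards the case's -y, under the right lid. 0 shut, 0.14 m fully open (end stops); starts within 8 mm of shut, 2.5 N dry friction, stays where left, cannot lift. No handle: press closed fingertips on its pad with 8 to 20 N and drag it by friction (coefficient 0.5 or more); if they slip it lags: stroke again.
- lid_right (a joint): Upper lid, over the right (-y) compartment, top face level with the rim; opens towards the case's +y, over the left lid. 0 shut, 0.14 m fully open (end stops); starts within 8 mm of shut, 2.5 N dry friction, stays where left, cannot lift. No handle: press closed fingertips on its pad with 8 to 20 N and drag it by friction (coefficient 0.5 or more); if they slip it lags: stroke again.
- pad_left (a point): Centre of the top of the black ribbed rubber pad on the left lid, 90 (case x) x 36 (case y) x 1 mm; 26 mm from the lid's outer end, 76 mm above the case's origin; it moves with the lid (27 mm from the end wall when shut) and is never covered by the other lid while this lid slides.
- pad_right (a point): The same on the right lid, 85 mm above the case's origin (1 mm above the rim).
- bun: The choux bun to weigh: round, pale golden, 62 x 66 x 51 mm, 0.04 to 0.08 kg, hard enough to pinch with 20 N, on the floor of one compartment, within 12 mm of the middle of the part its open lid frees; origin at the centre of its underside, z up.
- butter: wrapped block of butter, 73 x 102 x 37 mm, 0.25 kg, in the other compartment; origin at the centre of its underside
- scale: kitchen scale, fixed, 228 (its x) x 153 (its y) x 34 mm high, with the display at its -x side and a round plate at its +x side; origin at the centre of its underside
- pan (a point): centre of the top of the scale's round plate (150 mm across, flat enough to stand things on, gives 1.5 mm), 34 mm above the worktop
- bun_big: bystander: large brown bun, 87 x 89 x 60 mm, loose on the worktop in front of the case; origin at the centre of its underside
- bun_front: bystander: brown bun, 69 x 80 x 53 mm, loose on the worktop in front of the case; origin at the centre of its underside
- spice_jar: bystander: spice jar, 45 mm across, 105 mm high, loose, standing between the back of the case and the tray of buns; origin at the centre of its underside

How it is judged:
By the outcome, as a careful person would: the job done as asked, in the order asked, and still so for the second after the job is handed in, with the robot touching nothing.
It also fails if it takes over 61 s, if anything falls off the work surface, if the arm or the gripper's body presses on something with over 40 N, if the wrist force passes 120 N, or if a joint passes its speed limit or range.

## Working session

There is one attempt and no reset: what is moved stays moved. The work goes in short steps, Python scripts to look and compute and a tool call to move; the robot and the scene stay as the last step left them, time stands still between calls to the robot, and variables do not carry over. Pictures are saved under pics/ and viewed, at most 10 in all, crops included, and the job is handed in when it is done.

Besides the shell and the picture viewer there is one more tool, called after ">>>" as a command line: name --argument value ..., lists and objects as JSON in quotes. jog_arm: Moves the arm, as the interface text tells. Its arguments: {"type":"object","properties":{"moves":{"type":"array"},"force":{"type":"number"}},"required":["moves"]}

```bash
ls; mkdir -p pics; python3 - <<'E'
from station import r
import cv2
for n in("scene","top"):
    cv2.imwrite(f"pics/{n}0.png",r.capture(n)[:,:,::-1])
    print(r.camera_model(n))
print(r.read_state())
E
```

```text
pics
{'fov_y': 45.208714668343696, 'cx': 324.3681253284124, 'cy': 203.84741037956627, 'k1': -0.01998420256830861, 'extrinsics': array([[-5.35680309e-01, -8.44196336e-01, -1.94718464e-02,
         2.58840944e+02],
       [-3.94081305e-01,  2.70323481e-01, -8.78421960e-01,
         2.97640944e+02],
       [ 7.46824298e-01, -4.62879856e-01, -4.77488960e-01,
         9.98204347e+02],
       [ 0.00000000e+00,  0.00000000e+00,  0.00000000e+00,
         1.00000000e+00]])}
{'fov_y': 46.727842083120855, 'cx': 318.4774192519139, 'cy': 198.65116426593482, 'k1': -0.01338729602840151, 'extrinsics': array([[-1.52048060e-02, -9.99759656e-01, -1.57937688e-02,
        -3.67531423e+01],
       [-9.98883723e-01,  1.58941977e-02, -4.44823829e-02,
         5.47428689e+02],
       [ 4.47227212e-02,  1.50997925e-02, -9.98885316e-01,
         1.10149869e+03],
       [ 0.00000000e+00,  0.00000000e+00,  0.00000000e+00,
         1.00000000e+00]])}
{'t': 0.1, 'q': array([ 1.60721199,  0.50176489, -0.42678192,  1.55137001,  0.2207889 ,
        1.1383103 , -0.21033136]), 'dq': array([ 0.00126058, -0.00329197,  0.00050457, -0.00399942,  0.00011224,
        0.00154703,  0.00149537]), 'tau': array([-1.11997628e-02, -5.70809340e+01, -5.83861470e+00, -2.81742203e+01,
        1.04881087e-02,  5.68324554e-03,  1.73736106e-05]), 'tool_pos': array([ 145.95727901, -632.75426645,  238.34381018]), 'tool_rot': array([ 9.93577886e-01,  1.13146685e-01, -7.36863484e-05, -8.98697327e-04]), 'wrist_force': array([-0.09251543, -0.06160145,  0.09745963]), 'moment': array([ 0.04337556,  0.03466376, -0.00799224]), 'grip_force': 0.0, 'opening': 85.51136477641374}
```

View pics/top0.png

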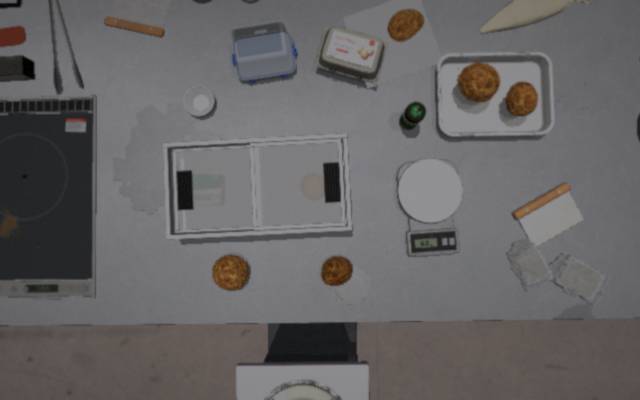

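View pics/scene0.png

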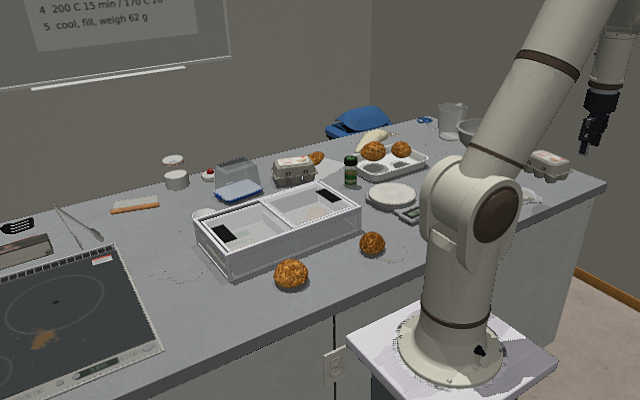

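```bash
cat > h.py <<'E'
import numpy as np, cv2
from station import r
def cam(n):
    m=r.camera_model(n); f=200/np.tan(np.radians(m['fov_y'])/2); return m,f
def w2p(n,P):
    m,f=cam(n); E=m['extrinsics']; c=np.atleast_2d(P)@E[:3,:3].T+E[:3,3]
    s=c[:,:2]/c[:,2:]; s=s*(1+m['k1']*(s**2).sum(1,keepdims=True)); return s*f+[m['cx'],m['cy']]
def p2w(n,p,z):
    m,f=cam(n); E=m['extrinsics']; d=(np.array(p,float)-[m['cx'],m['cy']])/f; s=d.copy()
    for _ in range(8): s=d/(1+m['k1']*(s@s))
    R=E[:3,:3]; o=-R.T@E[:3,3]; v=R.T@np.r_[s,1]; return o+v*(z-o[2])/v[2]
E
python3 - <<'E'
import cv2,numpy as np
a=cv2.imread("pics/top0.png")[125:290,155:475]
b=cv2.imread("pics/scene0.png")[165:300,185:425]
cv2.imwrite("pics/c1.png",cv2.resize(a,(800,412),interpolation=cv2.INTER_CUBIC))
cv2.imwrite("pics/c2.png",cv2.resize(b,(800,450),interpolation=cv2.INTER_CUBIC))
E
```

```text
(no output)
```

View pics/c1.png

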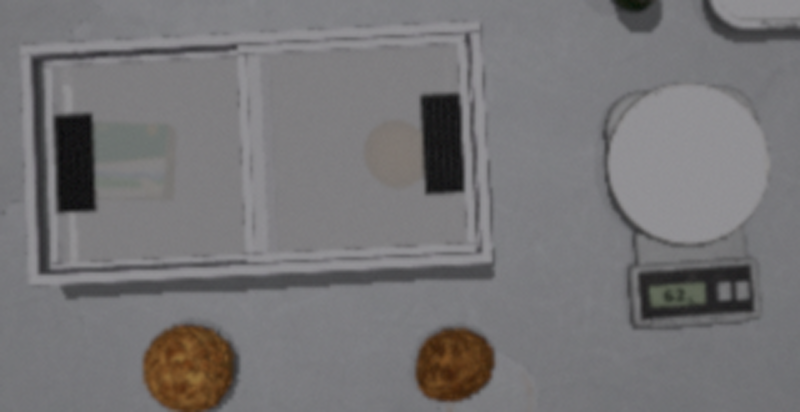

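View pics/c2.png

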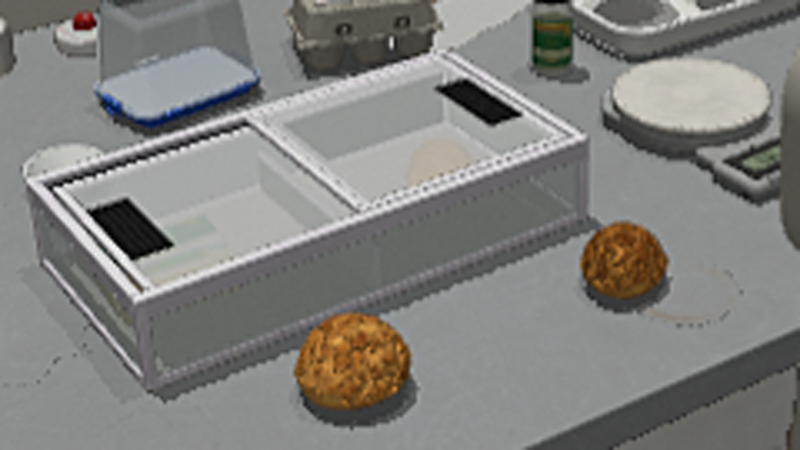

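```bash
python3 - <<'E'
from h import *
from scipy.optimize import least_squares
T=lambda p:(p[0]/2.5+155,p[1]/2.5+125)
g=lambda p,z:p2w("top",T(p),z)[:2]
cor=[(22,47),(480,23),(492,262),(30,284)]  # back-left, back-right, front-right, front-left
W=np.array([g(c,84) for c in cor]);print(W.round(1))
L=np.array([[110,210],[110,-210],[-110,-210],[-110,210]])
def mod(v): c,s=np.cos(v[2]),np.sin(v[2]); return L@np.array([[c,s],[-s,c]])+v[:2]
s=least_squares(lambda v:(mod(v)-W).ravel(),[W[:,0].mean(),W[:,1].mean(),0]);v=s.x
print("case",v,s.fun.round(1)); c,sn=np.cos(v[2]),np.sin(v[2]);R=np.array([[c,-sn],[sn,c]])
loc=lambda w:(R.T@(np.array(w)-v[:2])).round(1)
pads=[(421,95),(459,93),(464,192),(427,194)]
P=np.mean([g(p,85) for p in pads],0);print("padR",P,loc(P))
P=np.mean([g(p,76) for p in [(55,116),(92,114),(96,210),(58,212)]],0);print("padL",P,loc(P))
for n,e in(("bun vis",(395,154)),):
  for z in(6,30,57): q=g(e,z);print(n,z,q,loc(q))
print("mid freed",R@[0,-130]+v[:2])
print("pan",g((688,164),34), "bigbun",g((190,367),30),"front",g((455,364),27),"jar base",g((634,2),10))
# scene check
S=lambda p:(p[0]*.3+185,p[1]*.3+165)
for n,p,z in(("padR",(479,102),85),("bun",(438,165),35),("pan",(690,93),34)): print("scene",n,p2w("scene",S(p),z)[:2])
s=r.read_state();print(s['tool_pos'],s['q'])
from scipy.spatial.transform import Rotation as Ro
print(Ro.from_quat(s['tool_rot']).as_matrix().round(3))
E
```

```text
[[ 674.2  303.9]
 [ 688.4 -113.1]
 [ 472.5 -119.9]
 [ 458.8  296.7]]
case [5.73484654e+02 9.18912851e+01 3.33738393e-02] [ 2.3  1.5  2.  -1.2 -2.  -1.7 -2.3  1.4]
padR [579.70538275 -77.56274705] [   0.6 -169.6]
padL [568.1402478  257.72812728] [  0.2 165.9]
bun vis 6 [576.46561854 -32.36044221] [  -1.2 -124.3]
bun vis 30 [574.75973122 -32.99835512] [  -2.9 -124.9]
bun vis 57 [572.84060799 -33.71600714] [  -4.8 -125.5]
mid freed [577.82244746 -38.0363238 ]
pan [ 560.57099899 -308.63267838] bigbun [376.61966189 163.36549829] front [375.81574915 -86.53949023] jar base [ 719.89562199 -266.06356924]
scene padR [575.74305104 -75.88088774]
scene bun [575.51042755 -31.36584944]
scene pan [ 558.82758105 -305.86288176]
[ 145.95727901 -632.75426645  238.34381018] [ 1.60721199  0.50176489 -0.42678192  1.55137001  0.2207889   1.1383103
 -0.21033136]
[[ 0.974  0.225 -0.   ]
 [ 0.225 -0.974  0.002]
 [ 0.    -0.002 -1.   ]]
```

>>> jog_arm --moves '[0.76,-0.62,0.1,0,0,0,0,0.76,-0.62,0.1,0,0,0,0,0.76,-0.62,0.1,0,0,0,0,0.76,-0.62,0.1,0,0,0,0,0.76,-0.62,0.1,0,0,0,0,0.76,-0.62,0.1,0,0,0,0,0.76,-0.62,0.1,0,0,0,0,0.76,-0.62,0.1,0,0,0,0]' --force 30

```text
t: 0.77
tool_pos: [339.1, -383.6, 207.0]
tool_rot: [0.994, 0.113, -0.0, -0.0]
wrist_force: [0.6, -1.1, 0.4]
opening: -0.2
grip_force: 0.0
```

```bash
cat >> h.py <<'E'
from scipy.spatial.transform import Rotation as Ro
def go(P,yaw_y=None):
    "tool-unit shift from now to P; turn units to bring tool z down and tool y to heading yaw_y (deg)"
    s=r.read_state(); R=Ro.from_quat(s['tool_rot']); M=R.as_matrix()
    print('t',round(s['t'],2),'pos',s['tool_pos'].round(1),'F',s['wrist_force'].round(1),'open',round(s['opening'],1),'grip',round(s['grip_force'],1))
    print('q',s['q'].round(2),'heading y',np.degrees(np.arctan2(M[1,1],M[0,1])).round(1),'z',M[:,2].round(3))
    d=np.array(P)-s['tool_pos']
    if yaw_y is not None:
        a=np.radians(yaw_y); y=np.array([np.cos(a),np.sin(a),0]); z=np.array([0,0,-1.]); T=np.c_[np.cross(y,z),y,z]
        print('turn units',np.degrees(Ro.from_matrix(M.T@T).as_rotvec())/6)
        print('shift after turn',(T.T@d/40).round(3))
    print('shift now',(M.T@d/40).round(3))
E
python3 -c "
from h import *
go([580,-77,150],1.9)"
```

```text
t 0.77 pos [ 339.1 -383.6  207. ] F [ 0.6 -1.1  0.4] open -0.2 grip 0.0
q [ 1.27  0.31 -0.56  1.92  0.2   0.96 -0.73] heading y -77.0 z [-0.  0. -1.]
turn units [-3.30029205e-03  1.28883353e-03 -1.31532365e+01]
shift after turn [7.46  6.274 1.424]
shift now [ 7.591 -6.115  1.423]
```

>>> jog_arm --moves '[0.76,-0.61,0.14,0,0,0,0,0.76,-0.61,0.14,0,0,0,0,0.76,-0.61,0.14,0,0,0,0,0.76,-0.61,0.14,0,0,0,0,0.76,-0.61,0.14,0,0,0,0,0.76,-0.61,0.14,0,0,0,0,0.76,-0.61,0.14,0,0,0,0,0.76,-0.61,0.14,0,0,0,0]'

```text
t: 1.43
tool_pos: [532.2, -138.9, 162.0]
tool_rot: [0.994, 0.113, -0.0, 0.0]
wrist_force: [0.9, 0.9, -0.7]
opening: -0.2
grip_force: 0.0
```

>>> jog_arm --moves '[0.76,-0.61,0.14,0,0,0,0,0.76,-0.61,0.14,0,0,0,0,0,0,0,0,0,-1,0,0,0,0,0,0,-1,0,0,0,0,0,0,-1,0,0,0,0,0,0,-1,0,0,0,0,0,0,-1,0,0,0,0,0,0,-1,0]'

```text
t: 2.1
tool_pos: [579.5, -79.1, 150.8]
tool_rot: [0.909, 0.417, -0.0, -0.0]
wrist_force: [0.6, 0.2, -0.1]
opening: 0.0
grip_force: 0.0
```

>>> jog_arm --moves '[0,0,0,0,0,-1,0,0,0,0,0,0,-1,0,0,0,0,0,0,-1,0,0,0,0,0,0,-1,0,0,0,0,0,0,-1,0,0,0,0,0,0,-1,0,0,0,0,0,0,-1,0,0,0,0,0,0,-0.15,0]'

```text
t: 2.77
tool_pos: [579.5, -79.4, 150.8]
tool_rot: [0.694, 0.72, -0.0, -0.001]
wrist_force: [0.1, -1.0, -0.5]
opening: -0.1
grip_force: 0.0
```

```bash
python3 -c "
from h import *
go([580,-77,95],1.9)"
```

```text
t 2.77 pos [579.5 -79.4 150.8] F [ 0.1 -1.  -0.5] open -0.1 grip 0.0
q [ 0.77  0.64 -0.93  1.78  0.59  1.03 -0.35] heading y 2.1 z [-0.001  0.001 -1.   ]
turn units [-0.00895595 -0.00552906  0.03434977]
shift after turn [0.06  0.015 1.394]
shift now [0.059 0.016 1.394]
```

>>> jog_arm --moves '[0.06,0,0.4,0,0,0,0,0,0,0.4,0,0,0,0,0,0,0.3,0,0,0,0,0,0,0.2,0,0,0,0,0,0,0.05,0,0,0,0,0,0,0,0,0,0,0]'

```text
t: 3.27
tool_pos: [579.4, -76.7, 96.7]
tool_rot: [0.695, 0.719, -0.0, -0.001]
wrist_force: [-0.4, -0.5, 0.2]
opening: -0.1
grip_force: 0.0
```

>>> jog_arm --moves '[0,0,0.05,0,0,0,0,0,0,0.05,0,0,0,0,0,0,0,0,0,0,0]'

```text
t: 3.52
tool_pos: [580.0, -76.9, 93.6]
tool_rot: [0.695, 0.719, 0.0, 0.0]
wrist_force: [1.3, 0.1, -0.7]
opening: 0.2
grip_force: 0.0
```

>>> jog_arm --moves '[0,0,0.03,0,0,0,0,0,0,0,0,0,0,0,0,0,0,0,0,0,0]'

```text
t: 3.77
tool_pos: [580.2, -76.9, 93.1]
tool_rot: [0.695, 0.719, 0.0, 0.001]
wrist_force: [-2.6, -0.1, 5.4]
opening: 0.1
grip_force: 2.6
```

>>> jog_arm --moves '[0,0,0.03,0,0,0,0,0,0,0,0,0,0,0,0,0,0,0,0,0,0]'

```text
t: 4.02
tool_pos: [580.3, -76.9, 93.0]
tool_rot: [0.695, 0.719, -0.0, 0.001]
wrist_force: [-5.6, -0.8, 14.1]
opening: 0.2
grip_force: 7.2
```

>>> jog_arm --moves '[0.05,0,0,0,0,0,0,0.1,0,0,0,0,0,0,0.15,0,0,0,0,0,0,0.15,0,0,0,0,0,0,0.15,0,0,0,0,0,0,0.15,0,0,0,0,0,0,0.15,0,0,0,0,0,0,0.15,0,0,0,0,0,0]'

```text
t: 4.68
tool_pos: [578.9, -35.8, 93.0]
tool_rot: [0.696, 0.718, -0.001, 0.001]
wrist_force: [-5.1, -3.0, 14.9]
opening: -0.1
grip_force: 7.5
```

>>> jog_arm --moves '[0.2,0,0,0,0,0,0,0.2,0,0,0,0,0,0,0.2,0,0,0,0,0,0,0.2,0,0,0,0,0,0,0.2,0,0,0,0,0,0,0.2,0,0,0,0,0,0,0.2,0,0,0,0,0,0,0.15,0,0,0,0,0,0]'

```text
t: 5.35
tool_pos: [576.7, 27.1, 93.1]
tool_rot: [0.695, 0.719, -0.0, 0.001]
wrist_force: [-5.6, -3.2, 15.4]
opening: 0.1
grip_force: 7.7
```

>>> jog_arm --moves '[0.15,0,0,0,0,0,0,0.15,0,0,0,0,0,0,0.15,0,0,0,0,0,0,0.15,0,0,0,0,0,0,0.1,0,0,0,0,0,0,0.1,0,0,0,0,0,0,0,0,0,0,0,0,0]'

```text
t: 5.93
tool_pos: [575.6, 60.0, 93.1]
tool_rot: [0.695, 0.719, 0.0, 0.001]
wrist_force: [-5.3, -0.4, 15.0]
opening: -0.1
grip_force: 7.4
```

>>> jog_arm --moves '[0.08,0,0,0,0,0,0,0.08,0,0,0,0,0,0,0.05,0,0,0,0,0,0]'

```text
t: 6.18
tool_pos: [576.1, 62.4, 93.0]
tool_rot: [0.697, 0.718, -0.003, 0.003]
wrist_force: [-3.6, -11.6, 17.2]
opening: -0.0
grip_force: 8.3
```

```bash
python3 - <<'E'
from h import *
cv2.imwrite("pics/t2.png",cv2.resize(r.capture("top")[125:290,155:475,::-1],(800,412),interpolation=cv2.INTER_CUBIC))
go([575,60,150],1.9)
E
```

```text
t 6.23 pos [576.3  63.4  93.1] F [-2.9 -9.1 13.9] open -0.3 grip 7.3
q [ 0.48  0.7  -0.87  1.83  0.67  0.93 -0.67] heading y 1.7 z [ 0.002 -0.007 -1.   ]
turn units [ 0.01509028  0.06979649 -0.02877099]
shift after turn [-0.083 -0.036 -1.424]
shift now [-0.094 -0.034 -1.423]
```

View pics/t2.png

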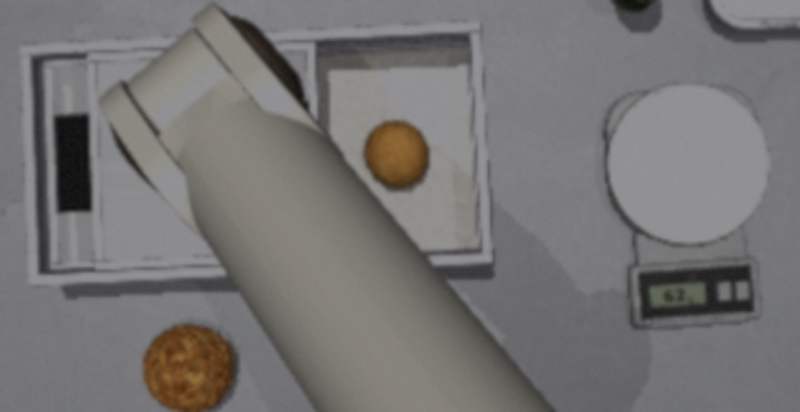

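>>> jog_arm --moves '[-0.08,0,-0.3,0,0,0,0,0,-0.03,-0.6,0,0,0,0,-0.4,0,-0.5,0,0,0,85,-0.8,0,0,0,0,0,85,-0.8,0,0,0,0,0,85,-0.3,0,0,0,0,0,85,0,0,0,0,0,0,85,0,0,0,0,0,0,85]'

```text
t: 6.9
tool_pos: [577.0, -28.1, 147.2]
tool_rot: [0.696, 0.718, 0.0, -0.0]
wrist_force: [0.3, 1.4, 0.0]
opening: 71.8
grip_force: 0.0
```

```bash
python3 - <<'E'
from h import *
T=lambda p:(p[0]/2.5+155,p[1]/2.5+125)
for z in (20,30,40): print(p2w("top",T((397,154.5)),z))
go([575,-33,19],1.9)
cv2.imwrite("pics/t3.png",cv2.resize(r.capture("scene")[125:300,185:425,::-1],(800,583),interpolation=cv2.INTER_CUBIC))
E
```

```text
[574.96019744 -34.63825625  20.        ]
[574.25403335 -34.88679218  30.        ]
[573.54786926 -35.13532811  40.        ]
t 6.9 pos [577.  -28.1 147.2] F [0.3 1.4 0. ] open 71.8 grip 0.0
q [ 0.69  0.63 -0.93  1.81  0.59  1.01 -0.45] heading y 1.8 z [ 0.     0.001 -1.   ]
turn units [ 0.00364404 -0.00781874 -0.02004707]
shift after turn [-0.121 -0.055  3.205]
shift now [-0.124 -0.056  3.205]
```

View pics/t3.png

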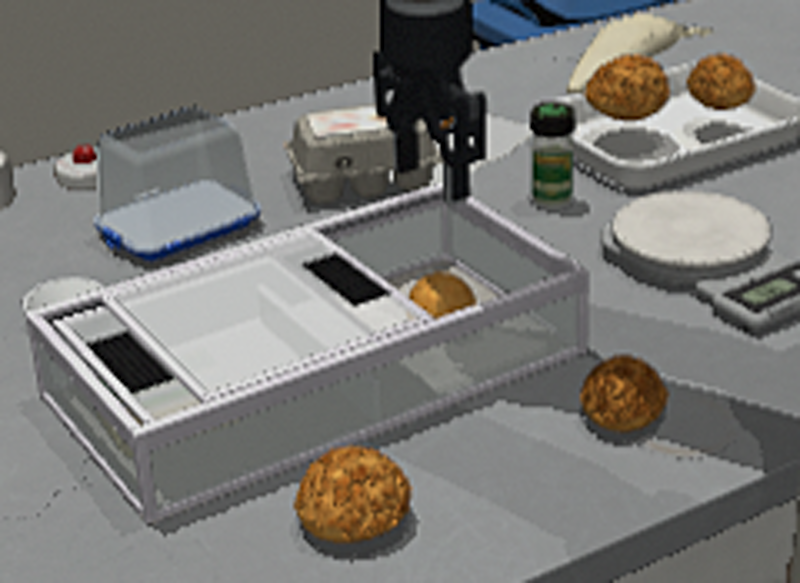

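>>> jog_arm --moves '[-0.15,-0.05,0,0,0,0,85,0,0,0,0,0,0,85,0,0,0.6,0,0,0,85,0,0,0.6,0,0,0,85,0,0,0.6,0,0,0,85,0,0,0.4,0,0,0,85,0,0,0.3,0,0,0,85]'

```text
t: 7.53
tool_pos: [574.2, -32.9, 45.2]
tool_rot: [0.695, 0.719, -0.001, -0.001]
wrist_force: [0.4, -0.4, -0.4]
opening: 85.1
grip_force: 0.0
```

>>> jog_arm --moves '[0,0,0.3,0,0,0,85,0,0,0.3,0,0,0,85,0,0,0.1,0,0,0,85,0,0,0,0,0,0,85]'

```text
t: 7.87
tool_pos: [574.7, -33.6, 18.1]
tool_rot: [0.695, 0.719, -0.0, -0.001]
wrist_force: [-0.2, -0.0, -0.3]
opening: 85.3
grip_force: 0.0
```

>>> jog_arm --moves '[0,0,0,0,0,0,55,0,0,0,0,0,0,55,0,0,0,0,0,0,50,0,0,0,0,0,0,50,0,0,0,0,0,0,50]' --force 20

```text
t: 8.28
tool_pos: [575.9, -33.7, 20.0]
tool_rot: [0.695, 0.719, 0.0, 0.001]
wrist_force: [-1.6, -0.2, 6.8]
opening: 63.2
grip_force: 22.0
```

>>> jog_arm --moves '[0,0,-0.05,0,0,0,50,0,0,-0.1,0,0,0,50,0,0,-0.3,0,0,0,50,0,0,-0.5,0,0,0,50,0,0,-0.6,0,0,0,50,0,0,-0.6,0,0,0,50,0,0,-0.5,0,0,0,50,0,0,-0.3,0,0,0,50]'

```text
t: 8.95
tool_pos: [576.3, -33.5, 140.1]
tool_rot: [0.695, 0.719, 0.001, 0.001]
wrist_force: [0.3, -0.3, -0.3]
opening: 63.3
grip_force: 22.3
```

```bash
python3 - <<'E'
from h import *
go([560,-307.5,51],1.9)
cv2.imwrite("pics/t4.png",cv2.resize(r.capture("scene")[105:280,225:465,::-1],(800,583),interpolation=cv2.INTER_CUBIC))
E
```

```text
t 8.95 pos [576.3 -33.5 140.1] F [ 0.3 -0.3 -0.3] open 63.3 grip 22.3
q [ 0.69  0.64 -0.92  1.81  0.6   0.99 -0.44] heading y 1.9 z [ 0.003 -0.    -1.   ]
turn units [0.03115431 0.00395944 0.00186939]
shift after turn [-6.833 -0.635  2.226]
shift now [-6.832 -0.644  2.227]
```

View pics/t4.png

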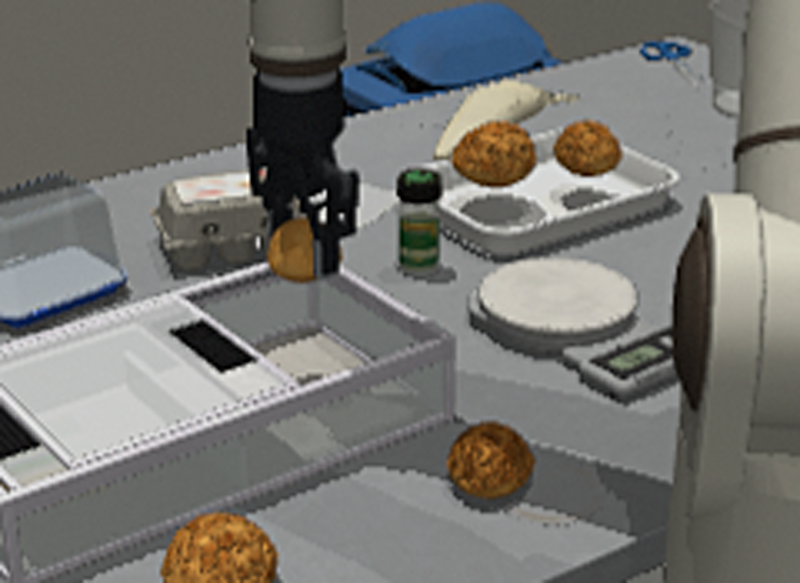

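>>> jog_arm --moves '[-0.3,-0.03,0,0,0,0,50,-0.6,-0.06,0,0,0,0,50,-0.8,-0.08,0,0,0,0,50,-0.8,-0.08,0,0,0,0,50,-0.8,-0.08,0,0,0,0,50,-0.8,-0.08,0,0,0,0,50,-0.8,-0.08,0,0,0,0,50,-0.8,-0.08,0,0,0,0,50]'

```text
t: 9.67
tool_pos: [557.9, -265.0, 134.9]
tool_rot: [0.696, 0.718, -0.001, -0.001]
wrist_force: [-0.0, 0.3, -1.0]
opening: 62.8
grip_force: 22.3
```

>>> jog_arm --moves '[-0.6,-0.05,0,0,0,0,50,-0.4,-0.02,0.2,0,0,0,50,-0.13,0,0.4,0,0,0,50,0,0,0.5,0,0,0,50,0,0,0.4,0,0,0,50,0,0,0.2,0,0,0,50,0,0,0,0,0,0,50]'

```text
t: 10.25
tool_pos: [556.8, -304.9, 65.4]
tool_rot: [0.694, 0.72, -0.0, -0.003]
wrist_force: [-1.0, 0.2, -1.7]
opening: 63.1
grip_force: 22.3
```

```bash
python3 - <<'E'
from h import *
go([560,-307.5,51],1.9)
E
```

```text
t 10.25 pos [ 556.8 -304.9   65.4] F [-1.   0.2 -1.7] open 63.1 grip 22.3
q [ 1.02  0.81 -0.82  1.69  0.7   0.96 -0.03] heading y 2.1 z [-0.005  0.004 -1.   ]
turn units [-0.04340807 -0.03526857  0.02515915]
shift after turn [-0.067  0.077  0.36 ]
shift now [-0.068  0.078  0.359]
```

>>> jog_arm --moves '[-0.06,0.06,0.1,0,0,0,50,0,0,0.15,0,0,0,50,0,0,0.1,0,0,0,50,0,0,0,0,0,0,50,0,0,0,0,0,0,50]'

```text
t: 10.67
tool_pos: [561.1, -309.9, 55.0]
tool_rot: [0.695, 0.719, -0.0, 0.0]
wrist_force: [-0.1, -1.0, -1.2]
opening: 63.2
grip_force: 22.3
```

>>> jog_arm --moves '[0,0,0.03,0,0,0,50,0,0,0.02,0,0,0,50,0,0,0,0,0,0,50,0,0,0,0,0,0,50]'

```text
t: 11.0
tool_pos: [561.1, -310.1, 53.1]
tool_rot: [0.695, 0.719, -0.0, 0.0]
wrist_force: [1.1, -0.8, -0.1]
opening: 63.1
grip_force: 22.3
```

Position is good; descend in small steps to contact.

>>> jog_arm --moves '[0.04,0,0.03,0,0,0,50,0,0,0.03,0,0,0,50,0,0,0,0,0,0,50]'

```text
t: 11.25
tool_pos: [560.9, -308.1, 50.3]
tool_rot: [0.695, 0.719, -0.0, -0.0]
wrist_force: [-0.1, 0.8, -0.5]
opening: 62.7
grip_force: 22.3
```

>>> jog_arm --moves '[0,0,0.02,0,0,0,50,0,0,0.02,0,0,0,50,0,0,0,0,0,0,50]'

```text
t: 11.5
tool_pos: [560.9, -308.4, 48.7]
tool_rot: [0.695, 0.719, -0.0, -0.0]
wrist_force: [0.5, -0.2, -1.3]
opening: 63.1
grip_force: 22.3
```

>>> jog_arm --moves '[0,0,0.02,0,0,0,50,0,0,0,0,0,0,50,0,0,0,0,0,0,50]'

```text
t: 11.75
tool_pos: [561.1, -308.4, 48.1]
tool_rot: [0.695, 0.719, 0.0, -0.0]
wrist_force: [-0.8, -0.6, -1.2]
opening: 62.9
grip_force: 22.3
```

>>> jog_arm --moves '[0,0,0.02,0,0,0,50,0,0,0,0,0,0,50,0,0,0,0,0,0,50]'

```text
t: 12.0
tool_pos: [561.2, -308.4, 47.9]
tool_rot: [0.695, 0.719, -0.0, 0.0]
wrist_force: [-2.5, 1.8, 4.0]
opening: 63.2
grip_force: 22.6
```

>>> jog_arm --moves '[0,0,0,0,0,0,66,0,0,0,0,0,0,70,0,0,0,0,0,0,76,0,0,0,0,0,0,85,0,0,0,0,0,0,85,0,0,0,0,0,0,85]'

```text
t: 12.5
tool_pos: [561.1, -308.3, 47.2]
tool_rot: [0.695, 0.719, 0.0, -0.0]
wrist_force: [0.1, -0.2, 0.1]
opening: 84.8
grip_force: 0.0
```

>>> jog_arm --moves '[0,0,-0.2,0,0,0,85,0,0,-0.4,0,0,0,85,0,0,-0.6,0,0,0,85,0,0,-0.6,0,0,0,85,0,0,-0.6,0,0,0,85,0,0,-0.2,0,0,0,85,0,0,0,0,0,0,0,0,0,0,0,0,0,0]'

```text
t: 13.17
tool_pos: [561.1, -308.7, 152.0]
tool_rot: [0.695, 0.719, -0.0, 0.001]
wrist_force: [-0.9, 0.2, -1.2]
opening: 63.6
grip_force: 0.0
```

```bash
python3 - <<'E'
from h import *
go([576,61,150],1.9)
a=r.capture("scene")[105:280,225:465,::-1]
cv2.imwrite("pics/t5.png",cv2.resize(a,(800,583),interpolation=cv2.INTER_CUBIC))
E
```

```text
t 13.17 pos [ 561.1 -308.7  152. ] F [-0.9  0.2 -1.2] open 63.6 grip 0.0
q [ 1.07  0.72 -0.89  1.64  0.62  1.09  0.03] heading y 1.9 z [ 0.001 -0.001 -1.   ]
turn units [ 0.00795357  0.01154085 -0.00255831]
shift after turn [9.225 0.678 0.051]
shift now [9.225 0.675 0.041]
```

View pics/t5.png

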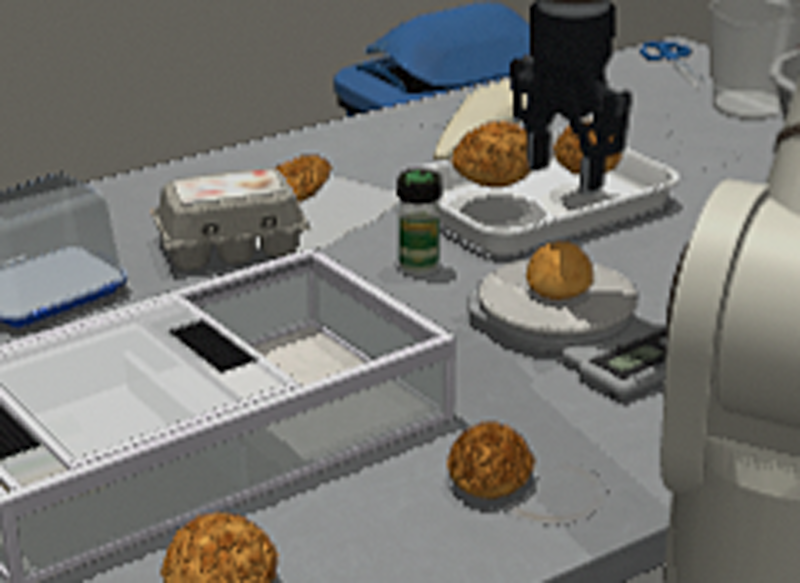

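>>> jog_arm --moves '[0.4,0.03,0,0,0,0,0,0.8,0.06,0,0,0,0,0,0.9,0.07,0,0,0,0,0,0.9,0.07,0,0,0,0,0,0.9,0.07,0,0,0,0,0,0.9,0.07,0,0,0,0,0,0.9,0.07,0,0,0,0,0,0.9,0.07,0,0,0,0,0]'

```text
t: 13.88
tool_pos: [571.3, -42.4, 149.7]
tool_rot: [0.695, 0.719, -0.001, -0.001]
wrist_force: [0.9, -0.1, 0.8]
opening: 0.1
grip_force: 0.0
```

>>> jog_arm --moves '[0.9,0.06,0,0,0,0,0,0.9,0.05,0,0,0,0,0,0.6,0.05,0.1,0,0,0,0,0.2,0,0.3,0,0,0,0,0,0,0.4,0,0,0,0,0,0,0.4,0,0,0,0,0,0,0.1,0,0,0,0,0,0,0,0,0,0,0]'

```text
t: 14.55
tool_pos: [573.8, 58.5, 96.5]
tool_rot: [0.696, 0.718, -0.002, -0.002]
wrist_force: [-0.4, 0.1, -0.1]
opening: -0.0
grip_force: 0.0
```

```bash
python3 - <<'E'
from h import *
go([576,61,92],1.9)
E
```

```text
t 14.55 pos [573.8  58.5  96.5] F [-0.4  0.1 -0.1] open -0.0 grip 0.0
q [ 0.5   0.7  -0.87  1.83  0.66  0.94 -0.64] heading y 1.8 z [-0.005 -0.001 -1.   ]
turn units [-0.04807499  0.00663379 -0.01625374]
shift after turn [0.061 0.056 0.113]
shift now [0.062 0.057 0.112]
```

>>> jog_arm --moves '[0,0,0.06,0,0,0,0,0,0,0.04,0,0,0,0,0,0,0.02,0,0,0,0,0,0,0,0,0,0,0]'

```text
t: 14.88
tool_pos: [576.0, 59.9, 94.9]
tool_rot: [0.696, 0.718, 0.0, 0.0]
wrist_force: [-0.3, -0.1, 0.4]
opening: 0.2
grip_force: 0.0
```

>>> jog_arm --moves '[0,0,0.02,0,0,0,0,0,0,0,0,0,0,0,0,0,0,0,0,0,0]'

```text
t: 15.13
tool_pos: [575.8, 60.3, 94.0]
tool_rot: [0.695, 0.719, 0.0, 0.0]
wrist_force: [0.2, 0.2, 0.6]
opening: -0.3
grip_force: 0.0
```

>>> jog_arm --moves '[0,0,0.04,0,0,0,0,0,0,0.01,0,0,0,0,0,0,0,0,0,0,0]'

```text
t: 15.38
tool_pos: [576.1, 60.4, 93.1]
tool_rot: [0.695, 0.719, -0.0, 0.001]
wrist_force: [-3.2, -0.8, 11.3]
opening: -0.1
grip_force: 5.4
```

>>> jog_arm --moves '[0,0,0.03,0,0,0,0,0,0,0,0,0,0,0,0,0,0,0,0,0,0]'

```text
t: 15.63
tool_pos: [576.1, 60.4, 93.0]
tool_rot: [0.695, 0.719, -0.0, 0.001]
wrist_force: [-5.9, -2.6, 19.0]
opening: -0.2
grip_force: 9.9
```

>>> jog_arm --moves '[-0.05,0,-0.015,0,0,0,0,-0.1,0,0,0,0,0,0,-0.15,0,0,0,0,0,0,-0.2,0,0,0,0,0,0,-0.2,0,0,0,0,0,0,-0.2,0,0,0,0,0,0,-0.2,0,0,0,0,0,0,-0.2,0,0,0,0,0,0]'

```text
t: 16.3
tool_pos: [577.8, 10.3, 93.1]
tool_rot: [0.695, 0.719, 0.001, -0.0]
wrist_force: [-4.9, 1.5, 13.8]
opening: 0.1
grip_force: 6.8
```

>>> jog_arm --moves '[-0.2,0,0,0,0,0,0,-0.2,0,0,0,0,0,0,-0.2,0,0,0,0,0,0,-0.2,0,0,0,0,0,0,-0.2,0,0,0,0,0,0,-0.2,0,0,0,0,0,0,-0.2,0,0,0,0,0,0,-0.2,0,0,0,0,0,0]'

```text
t: 16.97
tool_pos: [580.0, -54.0, 93.1]
tool_rot: [0.695, 0.719, 0.001, 0.0]
wrist_force: [-4.2, 1.9, 13.8]
opening: -0.1
grip_force: 6.9
```

>>> jog_arm --moves '[-0.15,0,0,0,0,0,0,-0.15,0,0,0,0,0,0,-0.15,0,0,0,0,0,0,-0.1,0,0,0,0,0,0,-0.05,0,0,0,0,0,0,0,0,0,0,0,0,0]'

```text
t: 17.47
tool_pos: [580.9, -79.1, 93.1]
tool_rot: [0.695, 0.719, 0.0, 0.001]
wrist_force: [-5.1, 0.8, 13.8]
opening: -0.0
grip_force: 7.1
```

>>> jog_arm --moves '[-0.06,0,0,0,0,0,0,-0.06,0,0,0,0,0,0,0,0,0,0,0,0,0]'

```text
t: 17.72
tool_pos: [581.3, -80.8, 93.1]
tool_rot: [0.694, 0.72, 0.002, -0.0]
wrist_force: [-4.1, 5.1, 12.1]
opening: 0.1
grip_force: 6.2
```

>>> jog_arm --moves '[0.06,0,-0.2,0,0,0,0,0,0,-0.6,0,0,0,0,0.5,0,-0.5,0,0,0,0,0.9,0,0,0,0,0,0,0.9,0,0,0,0,0,0,0.9,0,0,0,0,0,0,0.9,0,0,0,0,0,0,0.9,0,0,0,0,0,0]'

```text
t: 18.38
tool_pos: [573.7, 119.0, 143.5]
tool_rot: [0.696, 0.718, 0.0, 0.0]
wrist_force: [2.0, -0.9, 0.8]
opening: 0.4
grip_force: 0.0
```

>>> jog_arm --moves '[0.9,0,0,0,0,0,0,0.9,0,0,0,0,0,0,0.9,0,0,0,0,0,0,0.5,0,0,0,0,0,0,0,0,0,0,0,0,0,0,0,0,0,0,0,0]'

```text
t: 18.88
tool_pos: [568.9, 247.7, 143.3]
tool_rot: [0.694, 0.72, 0.0, -0.0]
wrist_force: [0.1, -0.9, -0.2]
opening: -0.0
grip_force: 0.0
```

```bash
python3 - <<'E'
from h import *
go([568,256,88],1.9)
a=r.capture("top")[125:290,155:475,::-1]
cv2.imwrite("pics/t6.png",cv2.resize(a,(800,412),interpolation=cv2.INTER_CUBIC))
E
```

```text
t 18.88 pos [568.9 247.7 143.3] F [ 0.1 -0.9 -0.2] open -0.0 grip 0.0
q [ 0.18  0.7  -0.9   1.7   0.62  1.05 -0.89] heading y 2.1 z [ 0.  0. -1.]
turn units [ 0.00108118 -0.00335551  0.0324046 ]
shift after turn [ 0.208 -0.015  1.383]
shift now [ 0.208 -0.014  1.383]
```

View pics/t6.png

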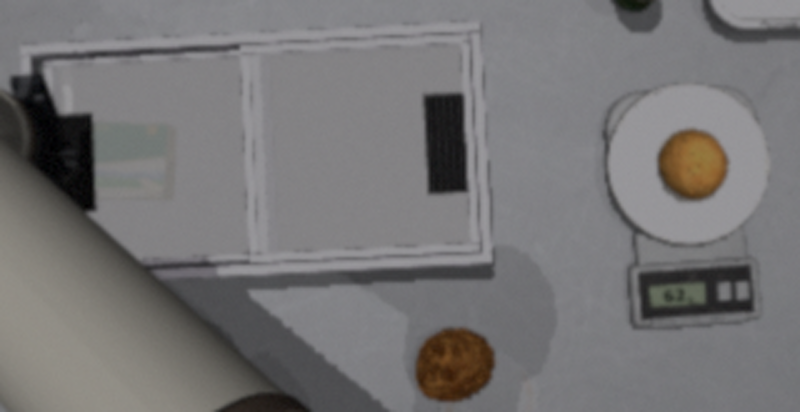

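>>> jog_arm --moves '[0.2,0,0.3,0,0,0,0,0,0,0.5,0,0,0,0,0,0,0.4,0,0,0,0,0,0,0.15,0,0,0,0,0,0,0.05,0,0,0,0,0,0,0,0,0,0,0,0,0,0,0,0,0,0]'

```text
t: 19.52
tool_pos: [569.7, 253.8, 87.5]
tool_rot: [0.695, 0.719, 0.0, 0.0]
wrist_force: [0.7, 0.1, -0.5]
opening: -0.2
grip_force: 0.0
```

>>> jog_arm --moves '[0,0,0.04,0,0,0,0,0,0,0.02,0,0,0,0,0,0,0,0,0,0,0]'

```text
t: 19.77
tool_pos: [569.6, 253.9, 85.1]
tool_rot: [0.695, 0.719, 0.0, 0.0]
wrist_force: [0.2, -0.3, -0.4]
opening: 0.1
grip_force: 0.0
```

>>> jog_arm --moves '[0,0,0.03,0,0,0,0,0,0,0.02,0,0,0,0,0,0,0,0,0,0,0]'

```text
t: 20.02
tool_pos: [569.6, 254.0, 84.1]
tool_rot: [0.695, 0.719, 0.0, 0.001]
wrist_force: [-2.5, -1.6, 8.5]
opening: 0.0
grip_force: 4.3
```

>>> jog_arm --moves '[0,0,0.02,0,0,0,0,0,0,0,0,0,0,0,0,0,0,0,0,0,0]'

```text
t: 20.27
tool_pos: [569.6, 254.5, 84.1]
tool_rot: [0.695, 0.719, 0.001, 0.001]
wrist_force: [-3.3, -2.2, 12.7]
opening: 0.1
grip_force: 6.5
```

>>> jog_arm --moves '[0.04,0,0.01,0,0,0,0,0.06,0,0,0,0,0,0,0.06,0,0,0,0,0,0,0.04,0,0,0,0,0,0,0,0,0,0,0,0,0]'

```text
t: 20.68
tool_pos: [569.5, 261.1, 84.0]
tool_rot: [0.695, 0.719, -0.0, 0.002]
wrist_force: [-5.0, -5.6, 19.0]
opening: 0.0
grip_force: 9.0
```

>>> jog_arm --moves '[0.04,0,-0.02,0,0,0,0,0,0,0,0,0,0,0,0,0,0,0,0,0,0]'

```text
t: 20.93
tool_pos: [569.6, 261.5, 84.1]
tool_rot: [0.696, 0.718, -0.001, 0.002]
wrist_force: [-3.1, -6.2, 13.6]
opening: 0.2
grip_force: 7.0
```

>>> jog_arm --moves '[-0.06,0,-0.1,0,0,0,0,0,0,-0.4,0,0,0,0,0,0,-0.8,0,0,0,0,0,0,-0.9,0,0,0,0,-0.9,0,0,0,0,0,0,-0.9,0,0,0,0,0,0,-0.9,0,0,0,0,0,0,0,0,0,0,0,0,0]'

```text
t: 21.6
tool_pos: [574.5, 143.2, 170.3]
tool_rot: [0.699, 0.715, -0.002, 0.002]
wrist_force: [0.7, -2.1, -1.7]
opening: 0.1
grip_force: 0.0
```

>>> jog_arm --moves '[0,0,0,0,0,0,0,0,0,0,0,0,0,0,0,0,0,0,0,0,0]'

```text
t: 21.85
tool_pos: [572.4, 154.9, 171.1]
tool_rot: [0.695, 0.719, 0.001, -0.0]
wrist_force: [-1.3, 0.2, -0.5]
opening: -0.0
grip_force: 0.0
```

```bash
python3 - <<'E'
from h import *
a=r.capture("top")[125:290,155:475,::-1];b=r.capture("scene")[165:300,185:425,::-1]
cv2.imwrite("pics/t7.png",np.vstack([cv2.resize(a,(560,288),interpolation=cv2.INTER_CUBIC),cv2.resize(b,(560,312),interpolation=cv2.INTER_CUBIC)]))
E
```

```text
(no output)
```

View pics/t7.png

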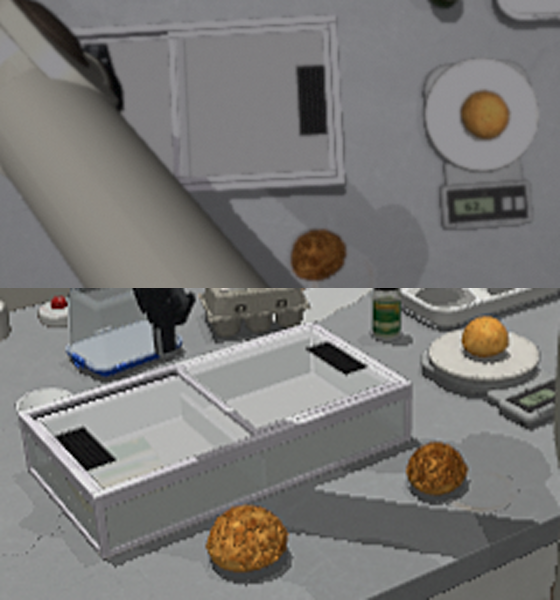

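Both lids are shut, the bun stands on the middle of the plate (top view 485,114 in the crop), and the other things look undisturbed.

```bash
python3 -c "
from station import r
print(r.job_done())"
```

```text
the job is handed in; nothing more can be done
None
```

The choux bun is upright on the middle of the scale plate, both lids are shut, the butter is still in the case, and nothing else around was visibly moved. I also closed the left lid, which started about 7 mm open; the job was handed in at about 22 s.

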